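Find the polished block by its drag

TASK

The three steel blocks on the grey test plate look alike, but one has a polished underside and slides with much less drag than the two rough ones. Slide each block at least 5 cm along the plate to feel its drag, keeping it flat on the plate. Then push the polished one up flush against the rail at the plate's far edge and leave both rough ones flat on the plate, wholly on the near side of the dark line, disturbing nothing else on the bench.

Things in the scene. Friction and masses are not known exactly. Their poses are not given: they have to be found in the camera images.
- test_plate: Fixed grey plate, 280 (x) x 340 mm (y); origin under its centre, on the bench; top face 12 mm above it; x points to the far edge, z up. Aluminium rail along the far edge: near face at x = 118 mm, 18 mm above the plate's top. Flush dark line across the plate at x = 50 to 54 mm. A block is on the near side while its centre is under x = 26 mm; against the rail its centre is at 94 mm.
- block_a: Steel block, 48 (x) x 76 (y) x 32 mm high, 0.7-0.95 kg, lowest 4 mm set back 2 mm; origin under its centre, z up. All three look alike; name and weight say nothing: one is polished below (drag 0.6-1.4 N), two rough (4-7.5 N). They start side by side, in any order, in a row along y at the plate's near edge (centres x -105 to -75 mm on the plate), about 100 mm apart, nearly square to it.
- block_b: Steel block, 48 (x) x 76 (y) x 32 mm high, 0.7-0.95 kg, lowest 4 mm set back 2 mm; origin under its centre, z up. All three look alike; name and weight say nothing: one is polished below (drag 0.6-1.4 N), two rough (4-7.5 N). They start side by side, in any order, in a row along y at the plate's near edge (centres x -105 to -75 mm on the plate), about 100 mm apart, nearly square to it.
- block_c: Steel block, 48 (x) x 76 (y) x 32 mm high, 0.7-0.95 kg, lowest 4 mm set back 2 mm; origin under its centre, z up. All three look alike; name and weight say nothing: one is polished below (drag 0.6-1.4 N), two rough (4-7.5 N). They start side by side, in any order, in a row along y at the plate's near edge (centres x -105 to -75 mm on the plate), about 100 mm apart, nearly square to it.
- multimeter: Bystander: loose dark multimeter lying on the bench to the right of the plate, 132 x 68 x 40 mm, origin under its centre.
- loupe: Bystander: loose black loupe (eyepiece), 37 mm across, 41 mm high, on the bench to the left of the plate, origin under its centre.
- usb_stick: Bystander: loose black USB stick, 18 x 51 x 9 mm, on the bench to the left of the plate's near edge, origin under its centre.
Things that resemble listed ones, but are neither listed nor needed, are in the scene too. What is shaped like the block_b but turquoise is not meant.

How it is judged:
On the way:
1. each of the three blocks has been slid at least about 5 cm from where it stood (distance of each of block_a, block_b, block_c from where it was at the start of the episode above 0.045 m), for 0.1 s.
At the end, for the whole second after the job is handed in: The polished block stands flat on the plate, against the far rail (gap under 4 mm) and square to it within 5 degrees; both rough blocks stand flat on the plate with no more than 4 mm over the near edge of the dark line; all at rest (y of block_a in the frame of test_plate between -0.14 and 0.14 m and angle between each of block_a, block_b, block_c's own z axis and vertical below 0.08 rad and z of each of block_a, block_b, block_c in the frame of test_plate below 0.016 m and x of block_a in the frame of test_plate between -0.125 and 0.099 m and linear speed of each of block_a, block_b, block_c below 0.01 m/s and y of block_b in the frame of test_plate between -0.14 and 0.14 m and x of block_b in the frame of test_plate between -0.125 and 0.099 m and y of block_c in the frame of test_plate between -0.14 and 0.14 m and x of block_c in the frame of test_plate between -0.125 and 0.099 m and ((x of block_a in the frame of test_plate above 0.0895 m and angle between the x axis of block_a and the x axis of test_plate, either way round below 0.09 rad) or (x of block_b in the frame of test_plate above 0.0895 m and angle between the x axis of block_b and the x axis of test_plate, either way round below 0.09 rad) or (x of block_c in the frame of test_plate above 0.0895 m and angle between the x axis of block_c and the x axis of test_plate, either way round below 0.09 rad)) and x of polished_sole in the frame of test_plate above 0.0895 m and x of each of rough_sole_1, rough_sole_2 in the frame of test_plate below 0.03 m); the robot touches nothing.
It fails at once if a block is lifted off the plate, tipped, or dropped off the plate (z of any of block_a, block_b, block_c in the frame of test_plate above 0.024 m or z of any of block_a, block_b, block_c in the frame of test_plate below 0.004 m or angle between any of block_a, block_b, block_c's own z axis and vertical above 0.25 rad).
It fails at once if a bystander is pushed about (distance of any of multimeter, loupe, usb_stick from where it was at the start of the episode above 0.02 m).
It also fails if it takes over 59 s, if anything falls off the work surface, if the arm or the gripper's body presses on something with over 40 N, if the wrist force passes 120 N, or if a joint passes its speed limit or range.

ROBOT

A 6-joint arm with a two-finger parallel gripper is mounted at the origin on a cart in front of the work surface, level with it; the furniture and walls round the work are solid. World frame = base frame: x ahead of the robot, y to its left, z up, the work surface at z = 0. Lengths are in m, angles in rad, forces in N, time in s.
With the tool pointing down it reaches from about 0.3 to 0.75 m from the base axis. Payload 8.5 kg.
Tool frame: the origin (TCP) lies midway between the tips of the shut fingers; the grasp point (between the pads) lies 19 mm behind it (pinch_z is the distance from the TCP to the grasp point, in m); z points along the fingers, y is the line along which they close (so a half turn about z gives the same grasp; the last joint's range is limited). The gripper opens to 88 mm and grips with 3 to 60 N. Pads are 18 mm wide; open, the fingers measure 123 mm over their backs; the gripper's body (75 mm by 187 mm) begins 45 mm behind the grasp point.
Start: joints at [1.131, 0.381, 1.297, -0, 1.464, -0.215], TCP at [0.123, 0.536, 0.239] pointing down, gripper open.
Joint ranges: [-3.11, 3.11], [-0.89, 2.33], [0.22, 2.48], [-1.42, 4.56], [0.17, 2.85], [-2.88, 2.88]. Speed limits (rad/s): [2.39, 2.39, 3.14, 3.14, 3.14, 3.14].

INTERFACE

Orientations are given as a rotation vector (axis times angle).
In Python, from station import state, camera, calibration, sign_off, recognise, pinpoint, pinch_z gives the robot as it stands. The module is installed in compiled form; this text tells all that it offers.
- The arm moves only by the tool drive_tool, never from a script. Its argument "plan" is a list of rows, each an object with "travel": the shift along the tool's x, y, z in units of 500 mm (1.0 is 500 mm), a list of three; "delta_rot": the turn, a rotation vector about the tool's x, y, z in units of 1.5 rad (1.0 is 1.5 rad), a list of three. A call has exactly 5 rows; each row shifts and turns the commanded pose from where the row before left it, along the tool's axes as they then stand; what a row does not reach is not made up. A row lasts 1/8 s, in which the tool goes at most 62.5 mm and 10.7 degrees, less where a joint would pass 70% of its speed; a pose out of reach is approached as far as the arm can. A call with a number of a shift or a turn outside -1 to 1 is refused whole. A call with a gripper value outside its range is refused whole. "hand" is the opening, from 0 (shut) to 1 (fully open), set as the call begins (left out, the last holds). The fingers move at their own pace and stop on an object; "newtons" is the grip in N (left out, the last holds). Time passes only in rows, so rows that do not move let the fingers close, or fill a call up. It gives the time, the measured TCP pose, the force, the opening and the grip force at its end, in the units of the state.
- state(): the state, without advancing time (a new reading comes with each control period).
- camera(name): name is "scene" or "side" or "wrist"; returns the picture (400x640x3 uint8, red, green, blue); there is no depth.
- calibration(name): a dict with "vertical_fov" (degrees; the focal length in pixels is half the picture's height over the tangent of half this angle, whatever the lens; pixels are square), "cx", "cy" (the principal point, pixels), "xyz" and "orientation" of the camera in the world. Camera axes: x right, y down, z forward; pixel columns grow to the right and rows downward; lengths in m; the calibration is good to about 2 mm. A picture is of the moment at which its call begins: read the wrist's pose just before it. calibration takes no time and is no camera call; for the wrist camera it gives the pose at the moment of the call.
- sign_off(): hands the job in; it is judged then, once.
Trained networks look in the newest picture that a camera, given by its name, has taken for a name from the list of things; names that differ only in an ending like _2 or _b are one class to them, and where a whole thing is asked for, a point or a joint stands for the part that bears it (a point fixed in the world has none). Each returns a list of dicts, best first, with "p" (0 to 1); they miss things now and then, are a little off and sometimes report something else, mostly with a low value. They report only what shows in the picture. A call takes as long as a camera call. They do not tell look-alikes from the thing itself.
- recognise(thing, camera): "box" ([left, top, right, bottom] in pixels, round what is visible of it).
- pinpoint(thing, camera): "location" ([column, row] in pixels: a listed point, or the origin of a listed thing).
The state is a dict: "time": time; "joint_positions": joint angles; "joint_velocities": joint speeds; "tau": joint torques, N m; "ee_pos": TCP position; "orientation": TCP orientation; "force": force on the tool from outside, world axes, zero at the start; "ft_torque": the same for the moment, N m; "finger_gap": finger opening in m; "grasp_force": force on a finger pad.
Only numpy, scipy, OpenCV 4.12 (cv2) and the standard library are available. Lean on these libraries where they do the work, as an engineer would, in place of code of your own. Each camera call takes 0.05 s, during which the arm holds its last target. There are 200 camera calls.

## Working session

There is one attempt and no reset: what is moved stays moved. The work goes in short steps, Python scripts to look and compute and a tool call to move; the robot and the scene stay as the last step left them, time stands still between calls to the robot, and variables do not carry over. Pictures are saved under pics/ and viewed, at most 10 in all, crops included, and the job is handed in when it is done.

Besides the shell and the picture viewer there is one more tool, called after "Request:" as name(argument=value, ...) on one line, values as JSON. drive_tool: Moves the arm, as the interface text tells. Its arguments: {"type":"object","properties":{"plan":{"type":"array","items":{"type":"object","properties":{"travel":{"type":"array","items":{"type":"number"}},"delta_rot":{"type":"array","items":{"type":"number"}}}}},"hand":{"type":"number"},"newtons":{"type":"number"}},"required":["plan"]}

```bash
mkdir -p pics; cat > h.py <<'E'
import numpy as np, cv2
from station import *
from scipy.spatial.transform import Rotation as R
def rot(o): 
    o=np.array(o,float)
    return o if o.shape==(3,3) else (R.from_rotvec(o).as_matrix() if o.size==3 else R.from_quat(o).as_matrix())
def ray(uv,cal,z):
    f=200/np.tan(np.radians(cal["vertical_fov"])/2)
    d=rot(cal["orientation"])@np.array([(uv[0]-cal["cx"])/f,(uv[1]-cal["cy"])/f,1])
    c=np.array(cal["xyz"]); return c+d*(z-c[2])/d[2]
def snap(n,fn):
    im=camera(n); cv2.imwrite("pics/"+fn,im[:,:,::-1]); return im
E
python3 - <<'E'
from h import *
s=state(); print({k:np.round(v,3).tolist() for k,v in s.items()}, pinch_z if not callable(pinch_z) else pinch_z())
a=snap("scene","s0.png");b=snap("side","d0.png")
for n in("scene","side"):
    c=calibration(n);print(n,c)
    for t,z in(("block_a",.012),("test_plate",0),("multimeter",0),("loupe",0),("usb_stick",0)):
        for r in pinpoint(t,n): print(t,round(r["p"],2),np.round(r["location"]),ray(r["location"],c,z).round(3))
E
```

```text
{'time': 0.0, 'joint_positions': [1.131, 0.381, 1.298, -0.0, 1.464, -0.215], 'joint_velocities': [-0.001, 0.001, 0.001, -0.001, 0.0, -0.002], 'tau': [0.002, -43.793, -22.456, 0.071, 0.035, -0.0], 'ee_pos': [0.122, 0.536, 0.238], 'orientation': [-0.352, -3.121, 0.002], 'force': [-0.517, -1.371, 0.917], 'ft_torque': [-0.022, 0.035, 0.006], 'grasp_force': 0.0, 'finger_gap': 0.088} 0.0187
scene {'vertical_fov': 47.85325943024304, 'cx': 313.0415304648832, 'cy': 203.5462308632632, 'xyz': array([-0.09353236, -0.47890117,  0.70555447]), 'orientation': array([-2.09340781,  1.08742656, -0.51206288])}
block_a 0.86 [330. 252.] [ 0.448 -0.168  0.012]
block_a 0.83 [441. 231.] [ 0.64  -0.329  0.012]
block_a 0.78 [294. 225.] [ 0.468 -0.06   0.012]
block_a 0.67 [260. 203.] [0.481 0.047 0.012]
test_plate 0.79 [322. 206.] [ 0.565 -0.068  0.   ]
test_plate 0.7 [331. 250.] [ 0.465 -0.159  0.   ]
test_plate 0.7 [246. 156.] [0.611 0.203 0.   ]
multimeter 0.6 [441. 283.] [ 0.518 -0.383  0.   ]
loupe 0.81 [245. 154.] [0.618 0.212 0.   ]
usb_stick 0.65 [194. 190.] [0.433 0.213 0.   ]
side {'vertical_fov': 57.106819698879065, 'cx': 322.3644956892291, 'cy': 197.51198424546106, 'xyz': array([ 0.23182225, -0.69012316,  0.66485463]), 'orientation': array([-2.25152623,  0.56477028, -0.22136398])}
block_a 0.9 [306. 240.] [ 0.45  -0.163  0.012]
block_a 0.86 [418. 257.] [ 0.647 -0.328  0.012]
block_a 0.56 [282. 186.] [0.478 0.045 0.012]
test_plate 0.94 [326. 203.] [ 0.555 -0.063  0.   ]
test_plate 0.53 [385. 300.] [ 0.525 -0.377  0.   ]
multimeter 0.61 [386. 302.] [ 0.525 -0.38   0.   ]
multimeter 0.37 [244. 162.] [0.425 0.217 0.   ]
loupe 0.68 [298. 142.] [0.61  0.231 0.   ]
usb_stick 0.61 [244. 159.] [0.43  0.228 0.   ]
```

View pics/s0.png

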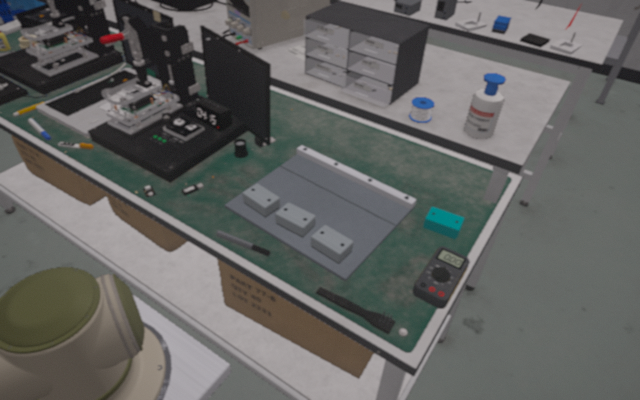

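View pics/d0.png

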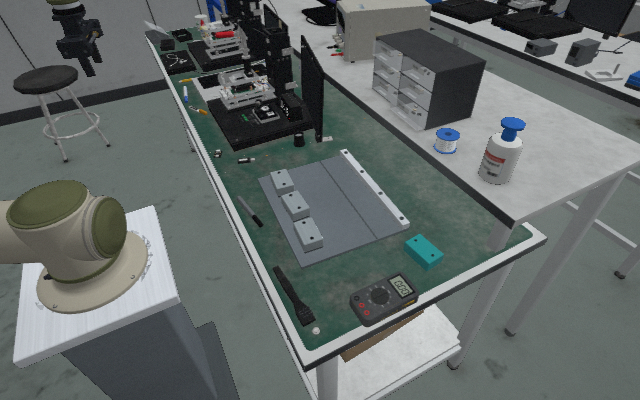

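The three grey blocks sit on the plate, at scene pixels (260,200), (294,219) and (330,243). The fourth hit, at (441,222), is turquoise and off the plate, so it isn't meant. Next I'll fit the plate pose from its corners and check that on an enlarged crop.

```bash
cat > p.py <<'E'
from h import *
from scipy.optimize import least_squares
co=np.array([[.14,.17],[.14,-.17],[-.14,-.17],[-.14,.17]])
px={"scene":[(301,152),(412,203),(344,276),(228,204)],"side":[(342,152),(409,230),(303,264),(259,178)]}
for n in px: print(n,[ray(p,calibration(n),.012)[:2].round(3).tolist() for p in px[n]])
def res(v):
    M=R.from_euler('z',v[2]).as_matrix()[:2,:2]
    t=co@M.T+v[:2]
    return np.concatenate([(ray(p,calibration(n),.012)[:2]-t[i]) for n in px for i,p in enumerate(px[n]) if not(i<2)])
v=least_squares(res,[.56,-.065,0]).x; print("plate",v, res(v).round(3))
im=cv2.imread("pics/s0.png")[130:300,210:480]; im=cv2.resize(im,None,fx=2.9,fy=2.9,interpolation=cv2.INTER_CUBIC); cv2.imwrite("pics/c0.png",im)
E
python3 p.py
```

```text
scene [[0.7, 0.088], [0.688, -0.239], [0.412, -0.223], [0.436, 0.103]]
side [[0.699, 0.102], [0.679, -0.253], [0.414, -0.222], [0.433, 0.107]]
plate [ 0.56325573 -0.067933   -0.06622287] [-0.     0.005  0.001 -0.008  0.001  0.006 -0.002 -0.004]
```

View pics/c0.png

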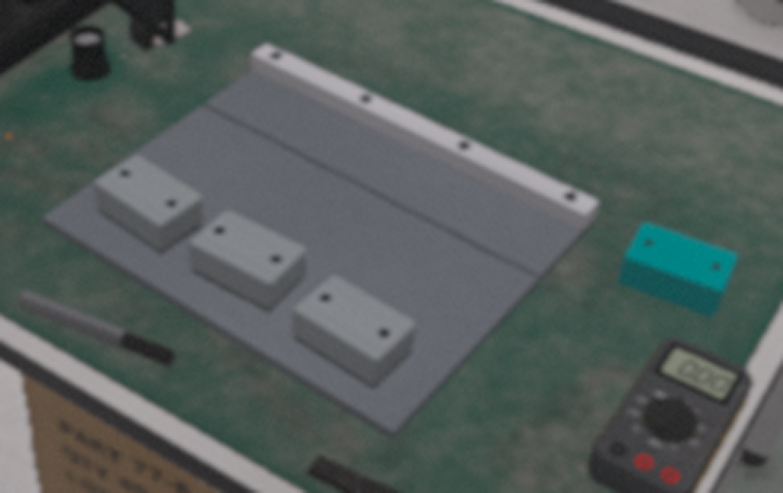

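The crop confirms it: three grey blocks on the plate and the turquoise one off it. I'll refine the plate fit with the near corners, the dark line's ends and the rail's foot.

```bash
cat > p2.py <<'E'
from h import *
from scipy.optimize import least_squares
c=calibration("scene")
P=[(-.14,.17,45,217),(-.14,-.17,393,433),(.118,.17,250,70),(.118,-.17,585,218),(.052,.17,207,104),(.052,-.17,538,273)]
W=np.array([ray((210+a/2.9,130+b/2.9),c,.012)[:2] for _,_,a,b in P]); L=np.array([p[:2] for p in P])
f=lambda v: ((L@R.from_euler('z',v[2]).as_matrix()[:2,:2].T+v[:2])-W).ravel()
v=least_squares(f,[.56,-.065,0]).x; print(v,f(v).round(3))
M=R.from_euler('z',v[2]).as_matrix()[:2,:2]
for n,q in (("scene",[(330,252),(294,225),(260,203)]),("side",[(306,240),(282,186)])):
  for u in q: print(n,((ray(u,calibration(n),.012)[:2]-v[:2])@M).round(3))
# block top-face corners in crop
for t in ([(337,277),(415,325),(372,362),(295,312)],[(228,210),(306,248),(267,286),(190,245)],[(138,155),(202,192),(163,225),(96,185)]):
  q=np.array([ray((210+a/2.9,130+b/2.9),c,.044)[:2] for a,b in t]); print("top",((q.mean(0)-v[:2])@M).round(3))
E
python3 p2.py
```

```text
[ 0.56087963 -0.06941941 -0.04864381] [-0.001  0.001  0.006 -0.003  0.002  0.003 -0.01  -0.004 -0.001  0.005
  0.003 -0.003]
scene [-0.107 -0.102]
scene [-0.092  0.005]
scene [-0.085  0.112]
side [-0.107 -0.099]
side [-0.09   0.109]
top [-0.102 -0.102]
top [-0.092  0.002]
top [-0.089  0.101]
```

```bash
cat > g.py <<'E'
# usage: g.py px py z rows  (plate coords; fingers' y along plate y)
import sys
from h import *
V=np.array([.561,-.069,-.052])
M=R.from_euler('z',V[2])
def topl(w): return M.inv().apply(np.array(w)-[V[0],V[1],0])
if __name__=="__main__":
    x,y,z=map(float,sys.argv[1:4]); n=int(sys.argv[4])
    s=state(); p=np.array(s["ee_pos"]); r=R.from_rotvec(s["orientation"])
    print("t",s["time"],"plate",topl(p).round(4),"F",M.inv().apply(s["force"]).round(2),"gap",s["finger_gap"])
    goal=M*R.from_matrix([[-1,0,0],[0,1,0],[0,0,-1]])
    t=M.apply([x,y,0])+[V[0],V[1],z]; d=(r.inv()*goal).as_rotvec()
    print("rot total",d.round(4),"per row units",(d/n/1.5).round(4))
    for i in range(n):
        ri=r*R.from_rotvec(d*i/n); print((ri.inv().apply(t-p)/n/.5).round(4).tolist())
E
python3 g.py -.155 .105 .2 10
```

```text
t 0.6 plate [-0.4693  0.5815  0.2387] F [ 0.53 -1.53 -0.1 ] gap 0.0879892843441851
rot total [-0.     -0.     -0.1728] per row units [-0.     -0.     -0.0115]
[-0.0783, -0.0831, 0.0078]
[-0.0769, -0.0844, 0.0078]
[-0.0754, -0.0857, 0.0078]
[-0.0739, -0.087, 0.0077]
[-0.0724, -0.0883, 0.0077]
[-0.0708, -0.0895, 0.0077]
[-0.0693, -0.0907, 0.0077]
[-0.0677, -0.0919, 0.0077]
[-0.0661, -0.0931, 0.0077]
[-0.0645, -0.0942, 0.0077]
```

Request:
drive_tool(plan=[{"travel":[-0.078,-0.083,0.008],"delta_rot":[0,0,-0.0115]},{"travel":[-0.077,-0.084,0.008],"delta_rot":[0,0,-0.0115]},{"travel":[-0.075,-0.086,0.008],"delta_rot":[0,0,-0.0115]},{"travel":[-0.074,-0.087,0.008],"delta_rot":[0,0,-0.0115]},{"travel":[-0.072,-0.088,0.008],"delta_rot":[0,0,-0.0115]}], hand=0.5)

```text
time: 1.23
ee_pos: [0.2674, 0.2888, 0.2189]
orientation: [0.216, 3.133, 0.001]
force: [0.4, 0.3, -0.3]
finger_gap: 0.0442
grasp_force: 0.0
```

Request:
drive_tool(plan=[{"travel":[-0.071,-0.09,0.008],"delta_rot":[0,0,-0.0115]},{"travel":[-0.069,-0.091,0.008],"delta_rot":[0,0,-0.0115]},{"travel":[-0.068,-0.092,0.008],"delta_rot":[0,0,-0.0115]},{"travel":[-0.066,-0.093,0.008],"delta_rot":[0,0,-0.0115]},{"travel":[-0.064,-0.094,0.008],"delta_rot":[0,0,-0.0115]}])

```text
time: 1.85
ee_pos: [0.4118, 0.0421, 0.1989]
orientation: [0.082, 3.14, -0.0]
force: [1.4, 0.4, 0.1]
finger_gap: 0.0443
grasp_force: 0.0
```

```bash
python3 - <<'E'
from h import *
from g import topl
snap("wrist","w0.png"); c=calibration("wrist"); print(c["xyz"])
for r in pinpoint("block_a","wrist"): print(round(r["p"],2),np.round(r["location"]),topl(ray(r["location"],c,.012)).round(3))
E
python3 g.py -.155 .105 .021 5
```

```text
[0.33312804 0.04255977 0.34399216]
0.92 [243. 227.] [-0.091 -0.     0.012]
0.66 [163. 223.] [-0.096 -0.102  0.012]
0.65 [319. 229.] [-0.087  0.098  0.012]
0.48 [ 92. 346.] [ 0.104 -0.246  0.012]
t 1.95 plate [-0.1532  0.1013  0.1985] F [0.43 0.35 0.29] gap 0.04429146109834712
rot total [-0.0008  0.0008 -0.0054] per row units [-0.0001  0.0001 -0.0007]
[0.0008, 0.0015, 0.071]
[0.0008, 0.0015, 0.071]
[0.0007, 0.0015, 0.071]
[0.0007, 0.0015, 0.071]
[0.0007, 0.0015, 0.071]
```

View pics/w0.png

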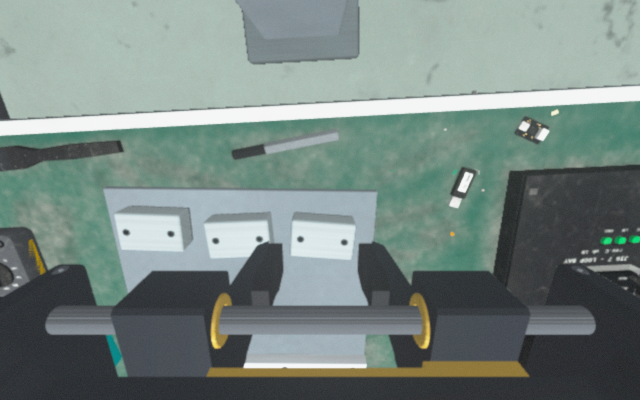

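The wrist view shows the plate's near corners at (105,188) and (377,190). The blocks are at about (150,228), (240,235) and (323,233). I'm descending behind the left block.

Request:
drive_tool(plan=[{"travel":[0,-0.0015,0.085]},{"travel":[0,-0.0015,0.085]},{"travel":[0,-0.0015,0.085]},{"travel":[0,-0.0015,0.07]},{"travel":[0,0,0.03]}])

```text
invalid input at $.plan[0]: expected keys travel, delta_rot
```

```bash
python3 - <<'E'
from h import *
from g import topl
c=calibration("scene")
for u in((225.5,204.8),(345.5,279.3)): print(topl(ray(u,c,.012)).round(4))
E
python3 g.py -.12 .098 .021 5; sleep 0
```

```text
[-0.1396  0.1679  0.012 ]
[-0.1458 -0.1683  0.012 ]
t 1.95 plate [-0.1532  0.1013  0.1985] F [0.43 0.35 0.29] gap 0.04429146109834712
rot total [-0.0008  0.0008 -0.0054] per row units [-0.0001  0.0001 -0.0007]
[-0.0132, -0.0012, 0.071]
[-0.0133, -0.0012, 0.071]
[-0.0133, -0.0012, 0.071]
[-0.0133, -0.0013, 0.071]
[-0.0133, -0.0013, 0.071]
```

Request:
drive_tool(plan=[{"travel":[0,-0.0015,0.085],"delta_rot":[0,0,0]},{"travel":[0,-0.0015,0.085],"delta_rot":[0,0,0]},{"travel":[0,-0.0015,0.085],"delta_rot":[0,0,0]},{"travel":[0,-0.0015,0.07],"delta_rot":[0,0,0]},{"travel":[0,0,0.03],"delta_rot":[0,0,0]}])

```text
time: 2.58
ee_pos: [0.4099, 0.0417, 0.0199]
orientation: [-0.082, -3.138, -0.001]
force: [0.8, -0.2, 0.0]
finger_gap: 0.0434
grasp_force: 0.0
```

Request:
drive_tool(plan=[{"travel":[-0.01,0,0],"delta_rot":[0,0,0]},{"travel":[-0.012,0,0],"delta_rot":[0,0,0]},{"travel":[-0.012,0,0],"delta_rot":[0,0,0]},{"travel":[-0.012,0,0],"delta_rot":[0,0,0]},{"travel":[-0.012,0,0],"delta_rot":[0,0,0]}])

```text
time: 3.2
ee_pos: [0.4401, 0.0394, 0.0215]
orientation: [-0.082, -3.14, 0.0]
force: [-1.8, -0.4, 1.0]
finger_gap: 0.0439
grasp_force: 0.8
```

```bash
python3 g.py -.055 .098 .021 5
```

```text
t 3.2 plate [-0.1264  0.102   0.0215] F [-1.81 -0.5   1.01] gap 0.04388225706209726
rot total [-0.0001 -0.0001 -0.0004] per row units [-0. -0. -0.]
[-0.0285, -0.0016, 0.0002]
[-0.0285, -0.0016, 0.0002]
[-0.0285, -0.0016, 0.0002]
[-0.0285, -0.0016, 0.0002]
[-0.0285, -0.0016, 0.0002]
```

Request:
drive_tool(plan=[{"travel":[-0.01,0,0],"delta_rot":[0,0,0]},{"travel":[-0.01,0,0],"delta_rot":[0,0,0]},{"travel":[-0.01,0,0],"delta_rot":[0,0,0]},{"travel":[-0.01,0,0],"delta_rot":[0,0,0]},{"travel":[-0.01,0,0],"delta_rot":[0,0,0]}])

```text
time: 3.82
ee_pos: [0.465, 0.0382, 0.0212]
orientation: [-0.082, -3.14, -0.0]
force: [-2.9, 0.1, 1.5]
finger_gap: 0.0438
grasp_force: 1.2
```

Request:
drive_tool(plan=[{"travel":[-0.01,0,0],"delta_rot":[0,0,0]},{"travel":[-0.01,0,0],"delta_rot":[0,0,0]},{"travel":[-0.01,0,0],"delta_rot":[0,0,0]},{"travel":[-0.01,0,0],"delta_rot":[0,0,0]},{"travel":[-0.01,0,0],"delta_rot":[0,0,0]}])

```text
time: 4.45
ee_pos: [0.49, 0.0368, 0.0212]
orientation: [-0.082, -3.14, -0.0]
force: [-2.0, -0.6, 0.2]
finger_gap: 0.0442
grasp_force: 1.1
```

Request:
drive_tool(plan=[{"travel":[-0.008,0,0],"delta_rot":[0,0,0]},{"travel":[-0.008,0,0],"delta_rot":[0,0,0]},{"travel":[-0.008,0,0],"delta_rot":[0,0,0]},{"travel":[-0.008,0,0],"delta_rot":[0,0,0]},{"travel":[-0.008,0,0],"delta_rot":[0,0,0]}])

```text
time: 5.08
ee_pos: [0.5099, 0.0358, 0.0212]
orientation: [-0.082, -3.14, 0.0]
force: [-2.9, 1.1, 0.1]
finger_gap: 0.0441
grasp_force: 1.0
```

```bash
python3 - <<'E'
from h import *
from g import topl
camera("side");camera("scene")
for n in("side","scene"):
  c=calibration(n)
  for r in pinpoint("block_a",n): print(n,round(r["p"],2),topl(ray(r["location"],c,.012)).round(3))
E
python3 g.py -.155 0 .021 5
```

```text
side 0.91 [ 0.102 -0.255  0.012]
side 0.87 [-0.089 -0.006  0.012]
side 0.86 [-0.105 -0.095  0.012]
side 0.67 [-0.019  0.11   0.012]
scene 0.9 [-0.107 -0.094  0.012]
scene 0.87 [ 0.098 -0.258  0.012]
scene 0.55 [-0.096  0.002  0.012]
scene 0.54 [-0.018  0.111  0.012]
t 5.275 plate [-0.0562  0.1019  0.0214] F [ 1.08 -0.02  0.28] gap 0.043868321215056856
rot total [-0.0001  0.0012 -0.0003] per row units [-0.      0.0002 -0.    ]
[0.0395, -0.0408, 0.0001]
[0.0395, -0.0408, 0.0001]
[0.0395, -0.0408, 0.0001]
[0.0395, -0.0408, 0.0001]
[0.0395, -0.0408, 0.0001]
```

Request:
drive_tool(plan=[{"travel":[0.05,0,0],"delta_rot":[0,0,0]},{"travel":[0.075,0,0],"delta_rot":[0,0,0]},{"travel":[0.07,0,0],"delta_rot":[0,0,0]},{"travel":[0,-0.07,0],"delta_rot":[0,0,0]},{"travel":[0,-0.07,0],"delta_rot":[0,0,0]}])

```text
time: 5.9
ee_pos: [0.4088, -0.0298, 0.0216]
orientation: [0.081, 3.139, -0.001]
force: [0.2, -0.4, -0.1]
finger_gap: 0.0442
grasp_force: 0.0
```

Request:
drive_tool(plan=[{"travel":[0,-0.064,0],"delta_rot":[0,0,0]},{"travel":[-0.015,0,0],"delta_rot":[0,0,0]},{"travel":[-0.015,0,0],"delta_rot":[0,0,0]},{"travel":[-0.01,0,0],"delta_rot":[0,0,0]},{"travel":[-0.01,0,0],"delta_rot":[0,0,0]}])

```text
time: 6.52
ee_pos: [0.4323, -0.0616, 0.0212]
orientation: [-0.08, -3.14, -0.0]
force: [-0.0, -0.3, 0.8]
finger_gap: 0.0441
grasp_force: 0.0
```

Request:
drive_tool(plan=[{"travel":[-0.01,0,0],"delta_rot":[0,0,0]},{"travel":[-0.01,0,0],"delta_rot":[0,0,0]},{"travel":[-0.01,0,0],"delta_rot":[0,0,0]},{"travel":[-0.01,0,0],"delta_rot":[0,0,0]},{"travel":[-0.01,0,0],"delta_rot":[0,0,0]}])

```text
time: 7.15
ee_pos: [0.4545, -0.0624, 0.021]
orientation: [-0.08, -3.134, -0.003]
force: [-10.8, 2.3, 7.9]
finger_gap: 0.0442
grasp_force: 5.6
```

Request:
drive_tool(plan=[{"travel":[-0.01,0,0],"delta_rot":[0,0,0]},{"travel":[-0.01,0,0],"delta_rot":[0,0,0]},{"travel":[-0.01,0,0],"delta_rot":[0,0,0]},{"travel":[-0.01,0,0],"delta_rot":[0,0,0]},{"travel":[-0.01,0,0],"delta_rot":[0,0,0]}])

```text
time: 7.78
ee_pos: [0.4795, -0.0638, 0.021]
orientation: [-0.081, -3.134, -0.003]
force: [-10.2, 0.7, 7.8]
finger_gap: 0.044
grasp_force: 5.5
```

```bash
python3 g.py -.055 0 .021 5
```

```text
t 7.775 plate [-0.0816  0.001   0.021 ] F [-10.21   0.21   7.79] gap 0.04398488331177621
rot total [ 0.0015 -0.0063  0.0006] per row units [ 0.0002 -0.0008  0.0001]
[-0.0107, -0.0004, -0.0001]
[-0.0107, -0.0004, -0.0001]
[-0.0107, -0.0004, -0.0]
[-0.0107, -0.0004, -0.0]
[-0.0107, -0.0004, -0.0]
```

The middle block drags clearly harder (about 10 N against about 2.5 N). I'll finish its slide, then do the right one.

Request:
drive_tool(plan=[{"travel":[-0.012,0,0],"delta_rot":[0,0,0]},{"travel":[-0.012,0,0],"delta_rot":[0,0,0]},{"travel":[-0.012,0,0],"delta_rot":[0,0,0]},{"travel":[-0.012,0,0],"delta_rot":[0,0,0]},{"travel":[-0.01,0,0],"delta_rot":[0,0,0]}])

```text
time: 8.4
ee_pos: [0.5087, -0.0654, 0.021]
orientation: [-0.081, -3.135, -0.002]
force: [-11.0, 0.7, 7.2]
finger_gap: 0.0439
grasp_force: 5.5
```

Request:
drive_tool(plan=[{"travel":[0.05,0,0],"delta_rot":[0,0,0]},{"travel":[0.075,0,0],"delta_rot":[0,0,0]},{"travel":[0.09,0,0],"delta_rot":[0,0,0]},{"travel":[0,-0.067,0],"delta_rot":[0,0,0]},{"travel":[0,-0.067,0],"delta_rot":[0,0,0]}])

```text
time: 9.02
ee_pos: [0.3999, -0.1282, 0.0214]
orientation: [0.081, 3.14, -0.0]
force: [0.0, 1.0, 0.2]
finger_gap: 0.0441
grasp_force: 0.0
```

Request:
drive_tool(plan=[{"travel":[0,-0.065,0],"delta_rot":[0,0,0]},{"travel":[-0.015,0,0],"delta_rot":[0,0,0]},{"travel":[-0.015,0,0],"delta_rot":[0,0,0]},{"travel":[-0.01,0,0],"delta_rot":[0,0,0]},{"travel":[-0.01,0,0],"delta_rot":[0,0,0]}])

```text
time: 9.65
ee_pos: [0.423, -0.1606, 0.0212]
orientation: [-0.08, -3.139, -0.001]
force: [-8.6, -0.3, 5.3]
finger_gap: 0.0442
grasp_force: 4.3
```

```bash
python3 - <<'E'
from h import *
from g import topl
camera("side");camera("scene")
for n in("side","scene"):
  c=calibration(n)
  for r in pinpoint("block_a",n): print(n,round(r["p"],2),topl(ray(r["location"],c,.012)).round(3))
E
python3 g.py -.055 -.1 .021 5
```

```text
side 0.78 [-0.017  0.001  0.012]
side 0.64 [-0.016  0.12   0.012]
side 0.5 [-0.105 -0.109  0.012]
scene 0.93 [ 0.1   -0.26   0.012]
scene 0.87 [-0.025  0.109  0.012]
scene 0.77 [-0.103 -0.099  0.012]
t 9.85 plate [-0.1327 -0.099   0.0212] F [-0.81  0.46 -0.36] gap 0.044121138909311707
rot total [ 0.0002 -0.      0.0003] per row units [ 0. -0.  0.]
[-0.0311, -0.0004, 0.0001]
[-0.0311, -0.0004, 0.0001]
[-0.0311, -0.0004, 0.0001]
[-0.0311, -0.0004, 0.0001]
[-0.0311, -0.0004, 0.0001]
```

Right is rough too (8.6 N), so the left block is the polished one.

Request:
drive_tool(plan=[{"travel":[-0.015,0,0],"delta_rot":[0,0,0]},{"travel":[-0.015,0,0],"delta_rot":[0,0,0]},{"travel":[-0.015,0,0],"delta_rot":[0,0,0]},{"travel":[-0.015,0,0],"delta_rot":[0,0,0]},{"travel":[-0.015,0,0],"delta_rot":[0,0,0]}])

```text
time: 10.48
ee_pos: [0.4595, -0.1628, 0.0212]
orientation: [-0.081, -3.137, -0.002]
force: [-7.3, 1.4, 5.3]
finger_gap: 0.0441
grasp_force: 4.0
```

Request:
drive_tool(plan=[{"travel":[-0.015,0,0],"delta_rot":[0,0,0]},{"travel":[-0.015,0,0],"delta_rot":[0,0,0]},{"travel":[-0.015,0,0],"delta_rot":[0,0,0]},{"travel":[-0.015,0,0],"delta_rot":[0,0,0]},{"travel":[-0.015,0,0],"delta_rot":[0,0,0]}])

```text
time: 11.1
ee_pos: [0.497, -0.1648, 0.0212]
orientation: [-0.082, -3.137, -0.002]
force: [-9.5, 0.2, 5.5]
finger_gap: 0.0443
grasp_force: 4.1
```

Request:
drive_tool(plan=[{"travel":[0.05,0,0],"delta_rot":[0,0,0]},{"travel":[0.05,0,0],"delta_rot":[0,0,0]},{"travel":[0,0,-0.08],"delta_rot":[0,0,0]},{"travel":[0,0.1,-0.04],"delta_rot":[0,0,0]},{"travel":[0,0.1,0],"delta_rot":[0,0,0]}])

```text
time: 11.72
ee_pos: [0.4544, -0.0623, 0.0827]
orientation: [0.085, 3.137, -0.002]
force: [-0.3, 0.7, -1.2]
finger_gap: 0.044
grasp_force: 0.0
```

Request:
drive_tool(plan=[{"travel":[0,0.1,0],"delta_rot":[0,0,0]},{"travel":[0,0.1,0],"delta_rot":[0,0,0]},{"travel":[0,0.01,0],"delta_rot":[0,0,0]},{"travel":[0,0,0],"delta_rot":[0,0,0]},{"travel":[0,0,0],"delta_rot":[0,0,0]}])

```text
time: 12.35
ee_pos: [0.4592, 0.0409, 0.0813]
orientation: [0.084, 3.14, -0.0]
force: [-0.3, 0.1, -0.6]
finger_gap: 0.044
grasp_force: 0.0
```

```bash
python3 - <<'E'
from h import *
from g import topl
camera("side");snap("scene","s1.png")
for n in("side","scene"):
  c=calibration(n)
  for r in pinpoint("block_a",n): print(n,round(r["p"],2),topl(ray(r["location"],c,.012)).round(3))
im=cv2.imread("pics/s1.png")[130:300,210:480]; cv2.imwrite("pics/c1.png",cv2.resize(im,None,fx=2.9,fy=2.9,interpolation=cv2.INTER_CUBIC))
E
python3 g.py -.09 .106 .022 5
```

```text
side 0.8 [-0.007  0.006  0.012]
side 0.68 [-0.022  0.11   0.012]
side 0.57 [-0.029 -0.093  0.012]
scene 0.91 [-0.024  0.003  0.012]
scene 0.88 [-0.019  0.107  0.012]
scene 0.6 [-0.029 -0.097  0.012]
scene 0.6 [ 0.098 -0.258  0.012]
t 12.55 plate [-0.1076  0.1048  0.0812] F [-0.91 -0.22 -0.42] gap 0.04412629214989652
rot total [-0.      0.     -0.0017] per row units [-0.      0.     -0.0002]
[-0.007, 0.0005, 0.0237]
[-0.007, 0.0005, 0.0237]
[-0.007, 0.0005, 0.0237]
[-0.007, 0.0005, 0.0237]
[-0.007, 0.0005, 0.0237]
```

View pics/c1.png

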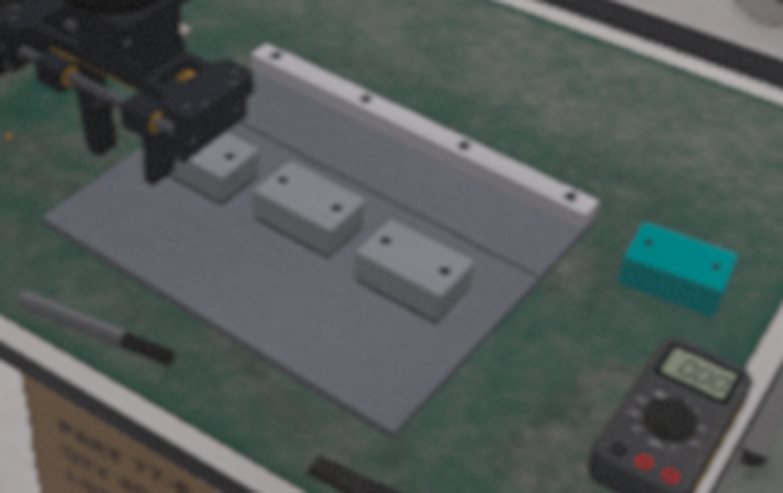

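All three stand in a row with the rough ones (middle, right) near of the line. Before the long push I'm checking clearance to the tall black panel.

Request:
drive_tool(plan=[{"travel":[0,0.001,0.04],"delta_rot":[0,0,0]},{"travel":[0,0.001,0.05],"delta_rot":[0,0,0]},{"travel":[0,0,0.03],"delta_rot":[0,0,0]},{"travel":[-0.04,0,0],"delta_rot":[0,0,0]},{"travel":[-0.04,0,0],"delta_rot":[0,0,0]}])

```text
time: 13.18
ee_pos: [0.4995, 0.0404, 0.0211]
orientation: [-0.083, -3.14, -0.0]
force: [0.2, 0.5, 1.0]
finger_gap: 0.0441
grasp_force: 0.0
```

```bash
python3 - <<'E'
from h import *
from g import topl
for n,l in(("scene",[(268,142),(204,90)]),("side",[(320,142),(302,105)])):
  for u in l: print(n,u,ray(u,calibration(n),0).round(3))
E
python3 g.py .05 .106 .0215 10|head -3
```

```text
scene (268, 142) [0.698 0.198 0.   ]
scene (204, 90) [0.807 0.549 0.   ]
side (320, 142) [0.673 0.199 0.   ]
side (302, 105) [0.727 0.448 0.   ]
t 13.175 plate [-0.0671  0.1061  0.0211] F [0.14 0.47 1.  ] gap 0.044056162173776996
rot total [ 0.     -0.0004 -0.001 ] per row units [ 0.     -0.     -0.0001]
[-0.0234, 0.0, -0.0001]
```

The panel's nearest edge is at about (0.69, 0.20), and the gripper reaches only y ≈ 0.13, so it's clear.

Request:
drive_tool(plan=[{"travel":[-0.015,0,0],"delta_rot":[0,0,0]},{"travel":[-0.02,0,0],"delta_rot":[0,0,0]},{"travel":[-0.025,0,0],"delta_rot":[0,0,0]},{"travel":[-0.025,0,0],"delta_rot":[0,0,0]},{"travel":[-0.025,0,0],"delta_rot":[0,0,0]}])

```text
time: 13.8
ee_pos: [0.5546, 0.038, 0.0211]
orientation: [-0.082, -3.14, -0.0]
force: [-2.0, 0.1, -1.8]
finger_gap: 0.0442
grasp_force: 0.9
```

Request:
drive_tool(plan=[{"travel":[-0.025,0,0],"delta_rot":[0,0,0]},{"travel":[-0.025,0,0],"delta_rot":[0,0,0]},{"travel":[-0.025,0,0],"delta_rot":[0,0,0]},{"travel":[-0.02,0,0],"delta_rot":[0,0,0]},{"travel":[-0.015,0,0],"delta_rot":[0,0,0]}])

```text
time: 14.42
ee_pos: [0.6094, 0.0351, 0.0213]
orientation: [0.082, 3.14, -0.0]
force: [-2.9, -0.4, 0.2]
finger_gap: 0.0442
grasp_force: 1.1
```

Request:
drive_tool(plan=[{"travel":[-0.004,0,0],"delta_rot":[0,0,0]},{"travel":[-0.004,0,0],"delta_rot":[0,0,0]},{"travel":[-0.004,0,0],"delta_rot":[0,0,0]},{"travel":[-0.003,0,0],"delta_rot":[0,0,0]},{"travel":[-0.003,0,0],"delta_rot":[0,0,0]}])

```text
time: 15.05
ee_pos: [0.6178, 0.0347, 0.0213]
orientation: [0.082, 3.141, -0.0]
force: [-2.7, -0.1, 0.9]
finger_gap: 0.0444
grasp_force: 1.2
```

```bash
python3 - <<'E'
from h import *
from g import topl
camera("side");snap("scene","s2.png")
for n in("side","scene"):
  c=calibration(n)
  for r in pinpoint("block_a",n): print(n,round(r["p"],2),topl(ray(r["location"],c,.012)).round(3))
E
python3 g.py .06 .106 .0215 5
```

```text
side 0.93 [-0.023 -0.098  0.012]
side 0.9 [-0.012  0.005  0.012]
side 0.73 [ 0.1   -0.257  0.012]
side 0.63 [0.088 0.11  0.012]
scene 0.89 [-0.029 -0.096  0.012]
scene 0.77 [ 0.1   -0.255  0.012]
scene 0.65 [0.081 0.099 0.012]
scene 0.58 [-0.018  0.006  0.012]
t 15.25 plate [0.0516 0.1065 0.0213] F [-0.48 -0.13  0.86] gap 0.043870645067044335
rot total [ 0.      0.0007 -0.0003] per row units [ 0.      0.0001 -0.    ]
[-0.0034, -0.0002, -0.0001]
[-0.0034, -0.0002, -0.0001]
[-0.0034, -0.0002, -0.0001]
[-0.0034, -0.0002, -0.0001]
[-0.0034, -0.0002, -0.0001]
```

Request:
drive_tool(plan=[{"travel":[-0.002,0,0],"delta_rot":[0,0,0]},{"travel":[-0.002,0,0],"delta_rot":[0,0,0]},{"travel":[-0.002,0,0],"delta_rot":[0,0,0]},{"travel":[-0.002,0,0],"delta_rot":[0,0,0]},{"travel":[-0.002,0,0],"delta_rot":[0,0,0]}])

```text
time: 15.88
ee_pos: [0.6223, 0.0345, 0.0212]
orientation: [-0.082, -3.139, -0.0]
force: [-7.0, 1.4, 5.6]
finger_gap: 0.0442
grasp_force: 3.8
```

Request:
drive_tool(plan=[{"travel":[-0.001,0,0],"delta_rot":[0,0,0]},{"travel":[-0.001,0,0],"delta_rot":[0,0,0]},{"travel":[-0.001,0,0],"delta_rot":[0,0,0]},{"travel":[0,0,0],"delta_rot":[0,0,0]},{"travel":[0,0,0],"delta_rot":[0,0,0]}])

```text
time: 16.5
ee_pos: [0.6224, 0.0345, 0.0212]
orientation: [-0.082, -3.136, -0.0]
force: [-11.6, 0.6, 8.7]
finger_gap: 0.0443
grasp_force: 6.0
```

Request:
drive_tool(plan=[{"travel":[-0.002,0,0],"delta_rot":[0,0,0]},{"travel":[-0.002,0,0],"delta_rot":[0,0,0]},{"travel":[0,0,0],"delta_rot":[0,0,0]},{"travel":[0,0,0],"delta_rot":[0,0,0]},{"travel":[0,0,0],"delta_rot":[0,0,0]}])

```text
time: 17.12
ee_pos: [0.6225, 0.0346, 0.0212]
orientation: [-0.083, -3.131, -0.001]
force: [-21.1, 1.2, 14.2]
finger_gap: 0.0442
grasp_force: 10.5
```

Request:
drive_tool(plan=[{"travel":[0.008,0,0],"delta_rot":[0,0,0]},{"travel":[0.02,0,0],"delta_rot":[0,0,0]},{"travel":[0.04,0,0],"delta_rot":[0,0,0]},{"travel":[0.08,0,0],"delta_rot":[0,0,0]},{"travel":[0.08,0,0],"delta_rot":[0,0,0]}])

```text
time: 17.75
ee_pos: [0.5113, 0.0402, 0.0212]
orientation: [0.082, 3.139, -0.0]
force: [0.1, -0.6, -0.1]
finger_gap: 0.0441
grasp_force: 0.0
```

Request:
drive_tool(plan=[{"travel":[0,0,-0.1],"delta_rot":[0,0,0]},{"travel":[0,0,-0.1],"delta_rot":[0,0,0]},{"travel":[0.05,0.08,-0.1],"delta_rot":[0,0,0]},{"travel":[0.1,0.08,0],"delta_rot":[0,0,0]},{"travel":[0,0,0],"delta_rot":[0,0,0]}])

```text
time: 18.38
ee_pos: [0.4424, 0.1211, 0.1673]
orientation: [0.077, 3.14, 0.001]
force: [0.9, -0.3, -0.5]
finger_gap: 0.044
grasp_force: 0.0
```

```bash
python3 - <<'E'
from h import *
from g import topl
snap("side","d3.png");snap("scene","s3.png")
for n in("side","scene"):
  c=calibration(n)
  for r in pinpoint("block_a",n): print(n,round(r["p"],2),topl(ray(r["location"],c,.012)).round(3))
a=cv2.imread("pics/d3.png")[135:275,240:430]; b=cv2.imread("pics/s3.png")[135:285,215:430]
f=lambda i,k:cv2.resize(i,None,fx=k,fy=k,interpolation=cv2.INTER_CUBIC)
a=f(a,2.1)[:290];b=f(b,1.86)[:290]; a=f(cv2.imread("pics/s3.png")[135:285,215:430],3.6);cv2.imwrite("pics/c3.png",a)
cv2.imwrite("pics/e3.png",f(cv2.imread("pics/d3.png")[135:275,240:430],4))
E
```

```text
side 0.93 [0.09  0.106 0.012]
side 0.82 [ 0.1   -0.259  0.012]
side 0.64 [-0.013 -0.007  0.012]
side 0.62 [-0.025 -0.092  0.012]
scene 0.9 [-0.018 -0.006  0.012]
scene 0.81 [0.084 0.111 0.012]
scene 0.66 [-0.027 -0.097  0.012]
scene 0.56 [ 0.098 -0.263  0.012]
```

View pics/c3.png

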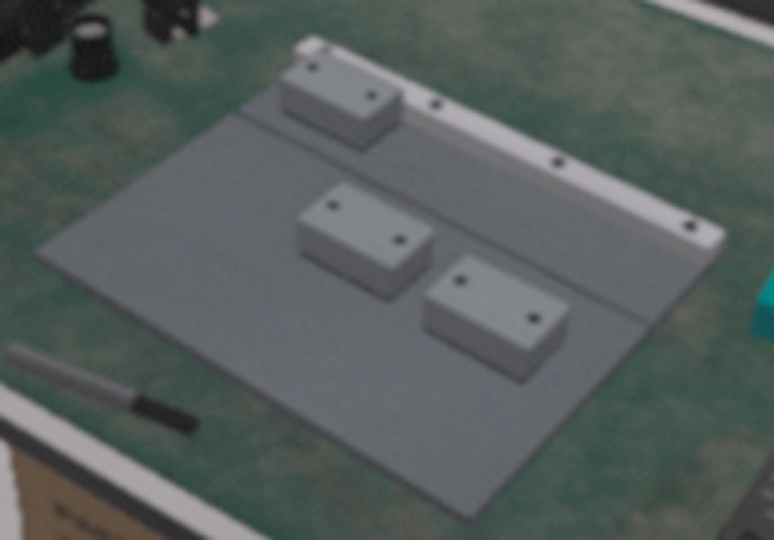

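View pics/e3.png

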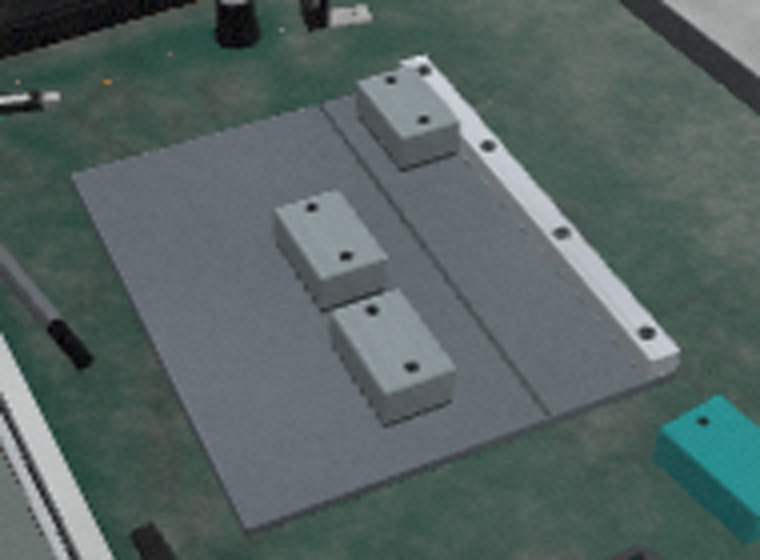

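The polished block sits flush against the rail at crop (340,95). It held against 21 N without moving. The rough blocks at (365,235) and (495,315) lie clearly on the near side of the dark line. The loupe and USB stick haven't moved, and the arm never went near the multimeter.

```bash
python3 -c "
from station import *
print(sign_off())"
```

```text
the job is handed in; nothing more can be done
None
```

I handed the job in at about 19 s of the allowed 59 s, without a verdict from the judge: the left block is the polished one (about 2.5 N push force against 7–11 N for the other two) and is flush against the far rail, all three blocks slid about 7 cm or more, and both rough ones are flat on the near side of the line.

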